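# Find the radius leaf that fits the glazed capping trim

### The arm

A 6-joint arm with a two-finger parallel gripper is mounted at the origin on the work surface. World frame = base frame: x ahead of the robot, y to its left, z up, the work surface at z = 0. Lengths are in m, angles in rad, forces in N, time in s.
With the tool pointing down it reaches from about 0.3 to 0.875 m from the base axis. Payload 6.4 kg.
Tool frame: the origin (TCP) lies on the mounting face of the last link; the fingertips stand 166 mm ahead of it and the grasp point (between the pads) lies 147 mm ahead of it; z points along the fingers, y is the line along which they close (so a half turn about z gives the same grasp; the last joint's range is limited). The gripper opens to 88 mm and grips with 3 to 60 N. Pads are 18 mm wide; open, the fingers measure 123 mm over their backs; the gripper's body (75 mm by 187 mm) begins 45 mm behind the grasp point.
Start: joints at [-1.504, 0.181, 1.607, -0, 1.354, -0.206], TCP at [0.155, -0.554, 0.405] pointing down, gripper open.
Joint ranges: [-2.99, 2.99], [-0.89, 2.07], [0.3, 2.58], [-1.14, 4.28], [0, 2.63], [-3.12, 3.12]. Speed limits (rad/s): [2.57, 2.57, 3.01, 3.14, 3.14, 3.14].

### API

Orientations are given as a unit quaternion [x, y, z, w].
In Python, from workcell import arm gives the robot as it stands.
- The arm moves only by the shell command python3 -m jog [OPENING] [FORCE], which reads ROWS from standard input. ROWS is 1 to 5 rows, one to a line, with the numbers parted by commas; each row has 6 numbers: dx, dy, dz in shares of 30 cm (1.0 is 30 cm), then a rotation vector rx, ry, rz in shares of pi rad (1.0 is pi rad); each row is the pose to reach, as a shift and turn from the pose commanded when the command began, along the tool's axes at that moment; what a row does not reach only later rows make up. A row lasts 1/12 s, in which the tool goes at most 0.0417 m and 0.125 rad, less where a joint would pass 70% of its speed; a pose out of reach is approached as far as the arm can. OPENING is the finger opening in m, set as the command begins (- or left out keeps the last). The fingers move at their own pace and stop on an object; FORCE is the grip in N (left out, the last holds). Time passes only in rows, so rows that do not move let the fingers close. It prints the time, the measured TCP pose, the force, the opening and the grip force at its end. Input that does not fit is refused with a message, and nothing moves.
- arm.read_state(): the state, without advancing time (a new reading comes with each control period).
- arm.grab_frame(name): name is "side" or "top" or "wrist"; returns a dict with "color" (400x640x3 uint8, blue, green, red), "z_map" (400x640 float32, m along the optical axis (not along the pixel's ray), 0 where there is no reading), "intrinsics" (3x3 intrinsics, pixels), "xyz" and "rotation" of the camera in the world. Camera axes: x right, y up, looking along -z (the intrinsics and any distortion apply to the point x, -y, -z); pixel columns grow to the right and rows downward; lengths in m; the calibration is good to about 2 mm. The wrist camera is an equidistant fisheye: a pixel r from the principal point sees the ray r / f radians off the axis. A picture is of the moment at which its call begins.
- arm.finish_job(): hands the job in; it is judged then, once.
The state is a dict: "time": time; "qpos": joint angles; "qd": joint speeds; "joint_efforts": joint torques, N m; "tcp_pos": TCP position; "tcp_rot": TCP orientation; "wrist_force": force on the tool from outside, world axes, zero at the start; "moment": the same for the moment, N m; "gripper_width": finger opening in m; "finger_force": force on a finger pad.
Only numpy, scipy, OpenCV 4.12 (cv2) and the standard library are available. Lean on these libraries where they do the work, as an engineer would, in place of code of your own. Each camera call takes 0.05 s, during which the arm holds its last target. There are 200 camera calls.

### The job

Find out which of the three radius leaves fits the rounded ridge of the capping trim in the cradle, by setting leaves across the ridge gently, with only a light touch on the glaze and feeling for rock before letting go. Leave the one that sits fully down and level without rocking astride the ridge, let go of it, and have the other two standing upright in the leaf tray. Let no leaf topple, and do not disturb the beaker, the test cylinder or the jar.

Things in the scene. Friction and masses are not known exactly. Their poses are not given: they have to be found in the camera images.
- cradle: Wooden cradle fixed to the bench, 90 (x) by 130 (y) mm, holding the trim to be gauged in a shallow pocket with 0.2 mm of play across. Origin on its middle, z up; pocket floor 8 mm and pocket walls 16 mm above the origin; the origin stands 0 to 20 mm above the bench. The glaze is delicate: the total force on the cradle, the trim's own 4 N weight included, must stay under 25 N
- trim_seat (a point): Middle of the pocket floor, axes as the cradle's. The trim standing here is loose, 0.42 kg, white glazed ceramic, always 62 mm high: a flange 64 (x) by 100 (y) by 14 mm and on it a half-round ridge, 100 mm long, running along y. The ridge radius is 18, 23 or 28 mm, unmarked, different from time to time
- crown (a point): Middle of the ridge's top line, 62 mm above the pocket floor, axes as the cradle's. A fitting leaf rests with its notch crown here, level and centred, its x across the ridge. One too small straddles the ridge 3 mm or more too high. One too large touches at its crown only: held level it slides 2.5 mm or more each way across the ridge; let go, it tips towards its +x or topples off
- spare_rack: Low wooden rack, 90 by 250 mm, fixed 150 to 165 mm beyond the cradle (its +x) at the same height, holding the two trims of the other radii; not part of the job. Origin on its middle
- tray: Light wooden leaf tray fixed to the bench, 130 (x) by 330 (y) mm with a rim 10 mm high and a floor 5 mm above its origin (middle of the underside). The leaves start standing in it in a row along its y, 100 mm apart, in any order. The cradle and tray may be on either side of the robot
- leaf_small: Yellow-handled radius leaf for a 18 mm radius: loose grey template, 0.12 to 0.19 kg, 72 mm wide (x), 24 mm thick (y), 89 mm tall. Origin mid-underside, z up. Notch open downwards: flat crown 19 mm wide, 22 mm above the origin, flanks falling outwards at 55 degrees. Handle stem 22 (x) by 24 (y) mm on the z axis, 36 to 89 mm up; brass block on the +x shoulder up to 45 mm
- leaf_mid: Red-handled radius leaf for a 23 mm radius: loose grey template, 0.12 to 0.19 kg, 72 mm wide (x), 24 mm thick (y), 89 mm tall. Origin mid-underside, z up. Notch open downwards: flat crown 24 mm wide, 22 mm above the origin, flanks falling outwards at 55 degrees. Handle stem 22 (x) by 24 (y) mm on the z axis, 36 to 89 mm up; brass block on the +x shoulder up to 45 mm
- leaf_big: Blue-handled radius leaf for a 28 mm radius: loose grey template, 0.12 to 0.19 kg, 72 mm wide (x), 24 mm thick (y), 89 mm tall. Origin mid-underside, z up. Notch open downwards: flat crown 29 mm wide, 22 mm above the origin, flanks falling outwards at 55 degrees. Handle stem 22 (x) by 24 (y) mm on the z axis, 36 to 89 mm up; brass block on the +x shoulder up to 45 mm
- leaf_small_notch (a point): Middle of the notch crown of leaf_small, 22 mm above its origin; axes as the leaf's
- leaf_mid_notch (a point): Middle of the notch crown of leaf_mid, 22 mm above its origin; axes as the leaf's
- leaf_big_notch (a point): Middle of the notch crown of leaf_big, 22 mm above its origin; axes as the leaf's
- beaker: Blue open beaker, 66 mm wide, 85 mm tall, a bystander beyond the tray; origin at the centre of its underside
- test_tube_tile: White upright ceramic test cylinder, 32 mm wide, 60 mm tall, a bystander beyond the tray; origin at the centre of its underside
- glaze_jar: Amber jar with a white cap, 56 mm wide, 70 mm tall, a bystander on the robot's side of the tray; origin at the centre of its underside

How it is judged:
On the way, in this order (a step that is already met when the one before it is completed fails the run):
1. a leaf is lifted out of the tray (z of any of leaf_small, leaf_mid, leaf_big in the frame of tray above 0.04 m), for 0.1 s.
2. a leaf sits fully down, level and released on the ridge (((z of leaf_small_notch in the frame of crown between -0.002 and 0.002 m and x of leaf_small_notch in the frame of crown between -0.0012 and 0.0012 m and y of leaf_small_notch in the frame of crown between -0.036 and 0.036 m and angle between leaf_small's own z axis and vertical below 0.045 rad and angle between the x axis of leaf_small and the x axis of cradle, either way round below 0.15 rad and linear speed of leaf_small below 0.01 m/s and angular speed of leaf_small below 0.1 rad/s and contact force between leaf_small and the fingers below 0.05 N) or (z of leaf_mid_notch in the frame of crown between -0.002 and 0.002 m and x of leaf_mid_notch in the frame of crown between -0.0012 and 0.0012 m and y of leaf_mid_notch in the frame of crown between -0.036 and 0.036 m and angle between leaf_mid's own z axis and vertical below 0.045 rad and angle between the x axis of leaf_mid and the x axis of cradle, either way round below 0.15 rad and linear speed of leaf_mid below 0.01 m/s and angular speed of leaf_mid below 0.1 rad/s and contact force between leaf_mid and the fingers below 0.05 N) or (z of leaf_big_notch in the frame of crown between -0.002 and 0.002 m and x of leaf_big_notch in the frame of crown between -0.0012 and 0.0012 m and y of leaf_big_notch in the frame of crown between -0.036 and 0.036 m and angle between leaf_big's own z axis and vertical below 0.045 rad and angle between the x axis of leaf_big and the x axis of cradle, either way round below 0.15 rad and linear speed of leaf_big below 0.01 m/s and angular speed of leaf_big below 0.1 rad/s and contact force between leaf_big and the fingers below 0.05 N))), for 0.8 s.
At the end, for the whole second after the job is handed in: One leaf rests released and level (0.045 rad) astride the ridge, notch crown within 2 mm in height, 1.2 mm across and 36 mm along of the crown site, square to it within 0.15 rad; the other two stand upright (0.07 rad) on the tray floor; all still ((((z of leaf_small_notch in the frame of crown between -0.002 and 0.002 m and x of leaf_small_notch in the frame of crown between -0.0012 and 0.0012 m and y of leaf_small_notch in the frame of crown between -0.036 and 0.036 m and angle between leaf_small's own z axis and vertical below 0.045 rad and angle between the x axis of leaf_small and the x axis of cradle, either way round below 0.15 rad and linear speed of leaf_small below 0.01 m/s and angular speed of leaf_small below 0.1 rad/s and contact force between leaf_small and the fingers below 0.05 N) and (x of leaf_mid in the frame of tray between -0.065 and 0.065 m and y of leaf_mid in the frame of tray between -0.165 and 0.165 m and z of leaf_mid in the frame of tray between 0 and 0.009 m and angle between leaf_mid's own z axis and vertical below 0.07 rad and linear speed of leaf_mid below 0.01 m/s) and (x of leaf_big in the frame of tray between -0.065 and 0.065 m and y of leaf_big in the frame of tray between -0.165 and 0.165 m and z of leaf_big in the frame of tray between 0 and 0.009 m and angle between leaf_big's own z axis and vertical below 0.07 rad and linear speed of leaf_big below 0.01 m/s)) or ((z of leaf_mid_notch in the frame of crown between -0.002 and 0.002 m and x of leaf_mid_notch in the frame of crown between -0.0012 and 0.0012 m and y of leaf_mid_notch in the frame of crown between -0.036 and 0.036 m and angle between leaf_mid's own z axis and vertical below 0.045 rad and angle between the x axis of leaf_mid and the x axis of cradle, either way round below 0.15 rad and linear speed of leaf_mid below 0.01 m/s and angular speed of leaf_mid below 0.1 rad/s and contact force between leaf_mid and the fingers below 0.05 N) and (x of leaf_small in the frame of tray between -0.065 and 0.065 m and y of leaf_small in the frame of tray between -0.165 and 0.165 m and z of leaf_small in the frame of tray between 0 and 0.009 m and angle between leaf_small's own z axis and vertical below 0.07 rad and linear speed of leaf_small below 0.01 m/s) and (x of leaf_big in the frame of tray between -0.065 and 0.065 m and y of leaf_big in the frame of tray between -0.165 and 0.165 m and z of leaf_big in the frame of tray between 0 and 0.009 m and angle between leaf_big's own z axis and vertical below 0.07 rad and linear speed of leaf_big below 0.01 m/s)) or ((z of leaf_big_notch in the frame of crown between -0.002 and 0.002 m and x of leaf_big_notch in the frame of crown between -0.0012 and 0.0012 m and y of leaf_big_notch in the frame of crown between -0.036 and 0.036 m and angle between leaf_big's own z axis and vertical below 0.045 rad and angle between the x axis of leaf_big and the x axis of cradle, either way round below 0.15 rad and linear speed of leaf_big below 0.01 m/s and angular speed of leaf_big below 0.1 rad/s and contact force between leaf_big and the fingers below 0.05 N) and (x of leaf_small in the frame of tray between -0.065 and 0.065 m and y of leaf_small in the frame of tray between -0.165 and 0.165 m and z of leaf_small in the frame of tray between 0 and 0.009 m and angle between leaf_small's own z axis and vertical below 0.07 rad and linear speed of leaf_small below 0.01 m/s) and (x of leaf_mid in the frame of tray between -0.065 and 0.065 m and y of leaf_mid in the frame of tray between -0.165 and 0.165 m and z of leaf_mid in the frame of tray between 0 and 0.009 m and angle between leaf_mid's own z axis and vertical below 0.07 rad and linear speed of leaf_mid below 0.01 m/s)))); the robot touches nothing.
It fails at once if a leaf topples (tilted over 0.7 rad) (angle between any of leaf_small, leaf_mid, leaf_big's own z axis and vertical above 0.7 rad).
It fails at once if the cradle and the trim in it are loaded with more than 25 N in all (contact force between cradle and anything else above 25 N).
It fails at once if the beaker, the test cylinder or the jar is moved by more than 20 mm (distance of any of beaker, test_tube_tile, glaze_jar from where it was at the start of the episode above 0.02 m).
It also fails if it takes over 72 s, if anything falls off the work surface, if the arm or the gripper's body presses on something with over 40 N, if the wrist force passes 120 N, or if a joint passes its speed limit or range.

## Working session

There is one attempt and no reset: what is moved stays moved. The work goes in short steps, Python scripts to look and compute and a shell command to move; the robot and the scene stay as the last step left them, time stands still between calls to the robot, and variables do not carry over. Pictures are saved under pics/ and viewed, at most 10 in all, crops included, and the job is handed in when it is done.

```bash
ls; mkdir -p pics; cat > h.py <<'E'
import numpy as np, cv2
from workcell import arm
from scipy.spatial.transform import Rotation as R
def cloud(f):
    K=f["intrinsics"];z=f["z_map"];h,w=z.shape
    u,v=np.meshgrid(np.arange(w),np.arange(h))
    P=np.stack([(u-K[0][2])/K[0][0]*z,-(v-K[1][2])/K[1][1]*z,-z],-1)
    Rm=np.array(f["rotation"]);Rm=R.from_quat(Rm).as_matrix() if Rm.size==4 else Rm.reshape(3,3)
    return P@Rm.T+np.array(f["xyz"])
E
python3 - <<'E'
from h import *
for n in("side","top"):
    f=arm.grab_frame(n);cv2.imwrite(f"pics/{n}0.png",f["color"])
    print(n,f["intrinsics"],f["xyz"],f["rotation"],(f["z_map"]>0).mean(),[k for k in f])
print(arm.read_state())
E
```

```text
pics
side [[478.06200423   0.         316.98187831]
 [  0.         478.06200423 205.56504558]
 [  0.           0.           1.        ]] [0.38574275 0.85877316 0.76971634] [-0.03172689  0.4236461   0.90182078 -0.07897253] 0.99594140625 ['color', 'z_map', 'intrinsics', 'xyz', 'rotation']
top [[476.28723004   0.         321.15363629]
 [  0.         476.28723004 187.4330446 ]
 [  0.           0.           1.        ]] [0.43620008 0.02987067 1.28232739] [-0.01737055  0.02996565  0.70750408 -0.70585998] 0.99598046875 ['color', 'z_map', 'intrinsics', 'xyz', 'rotation']
{'time': 0.1, 'qpos': array([-1.50434142e+00,  1.81476188e-01,  1.60791028e+00,  2.28921741e-05,
        1.35381490e+00, -2.06318276e-01]), 'qd': array([ 0.00063281, -0.00122984, -0.0023101 ,  0.000507  , -0.0002205 ,
       -0.00023399]), 'joint_efforts': array([ 4.48379651e-04, -4.34820592e+01, -3.42696512e+01,  7.04502594e-02,
        3.41035367e-02, -4.00969293e-05]), 'tcp_pos': array([ 0.15490119, -0.55350451,  0.40389362]), 'tcp_rot': array([ 9.90713773e-01,  1.35961662e-01,  6.73527505e-05, -8.01612252e-04]), 'wrist_force': array([0.76240228, 0.26263583, 0.238529  ]), 'moment': array([-0.02738413, -0.0297037 ,  0.04339715]), 'finger_force': 0.0, 'gripper_width': 0.08866016851762011}
```

View pics/top0.png

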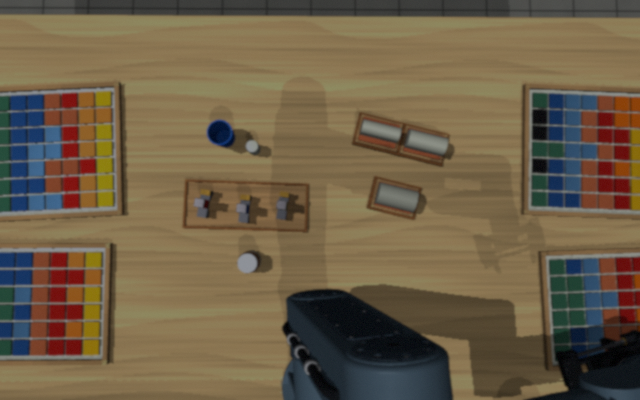

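View pics/side0.png

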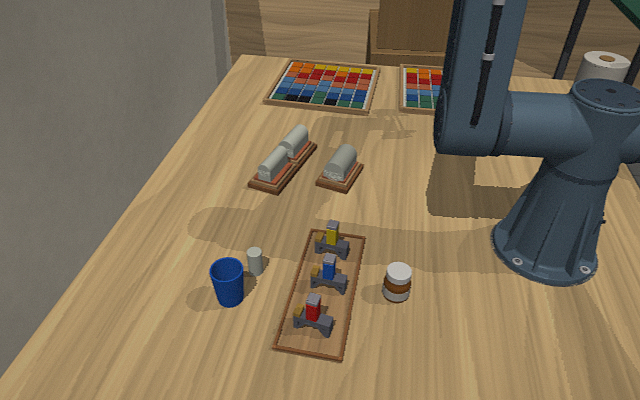

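The top view shows the tray at about (247,206), with leaves at red (205,203), blue (244,208) and yellow (284,205). The cradle is at (396,197) and the rack at (402,138). In the side view the brass blocks sit on the far-from-robot side. The jar is at (248,262) in the top view. Next I'll measure from both views.

```bash
cat > m1.py <<'E'
from h import *
def rect(p):
    r=cv2.minAreaRect((p[:,:2]*1000).astype(np.float32)); return np.round(r[0],1),np.round(r[1],1),round(r[2],1)
for n in("top","side"):
    f=arm.grab_frame(n);C=cloud(f);hsv=cv2.cvtColor(f["color"],cv2.COLOR_BGR2HSV)
    H,S,V=[hsv[...,i].astype(int) for i in range(3)]
    X,Y,Z=C[...,0],C[...,1],C[...,2]
    bench=(abs(X-.35)<.2)&(abs(Y)<.05)&(abs(Z)<.03);print(n,"bench z",np.median(Z[bench]),Z[bench].std())
    T=(X>.3)&(X<.56)&(Y>.08)&(Y<.45)
    for c,m in dict(red=(H<8)|(H>172),blue=(H>105)&(H<130),yel=(H>22)&(H<34)).items():
        q=m&(S>120)&(Z>.045)&(Z<.2)&T
        nn,lab,st,ce=cv2.connectedComponentsWithStats(q.astype(np.uint8))
        for i in range(1,nn):
            if st[i,4]<15: continue
            p=C[lab==i];zt=np.percentile(p[:,2],95);top=p[p[:,2]>zt-.006]
            print(c,st[i,4],ce[i].round(),"ztop",zt.round(4),"top mean",top.mean(0).round(4))
    # grey leaf bodies + everything standing in tray
    q=T&(Z>.03)&(Z<.16)
    nn,lab,st,ce=cv2.connectedComponentsWithStats(q.astype(np.uint8))
    for i in range(1,nn):
        if st[i,4]>60: p=C[lab==i];print(" obj",st[i,4],ce[i].round(),p.mean(0).round(3),rect(p),"zmax",np.percentile(p[:,2],98).round(3))
    q=(X>.3)&(X<.66)&(Y<-.05)&(Y>-.4)&(Z>.012)&(Z<.12)
    nn,lab,st,ce=cv2.connectedComponentsWithStats(q.astype(np.uint8))
    for i in range(1,nn):
        if st[i,4]>100: p=C[lab==i];print(" cr",st[i,4],ce[i].round(),rect(p),"zmax",np.percentile(p[:,2],97).round(4))
E
python3 m1.py; ls -la
```

```text
top bench z -0.00041803874498547167 0.0030245955204839217
red 19 [206. 204.] ztop 0.0779 top mean [0.4763 0.3014 0.0761]
 obj 327 [203. 203.] [0.479 0.311 0.058] (array([479.1, 312.6]), array([26. , 71.8]), 79.0) zmax 0.097
 obj 278 [282. 205.] [0.473 0.107 0.059] (array([473.6, 108.1]), array([24.3, 71.9]), 80.9) zmax 0.097
 obj 298 [244. 208.] [0.465 0.206 0.059] (array([465.5, 207.6]), array([24.7, 71.7]), 84.6) zmax 0.097
 obj 389 [249. 262.] [0.33  0.192 0.063] (array([329.2, 193.8]), array([53.5, 51.8]), 45.8) zmax 0.074
 cr 1900 [408. 145.] (array([ 647.2, -205.5]), array([249.4,  82. ]), 77.2) zmax 0.0765
 cr 1489 [394. 197.] (array([ 494.1, -187.8]), array([129.9,  89.9]), 75.8) zmax 0.0767
side bench z 0.0008346951005695491 0.0019710318060620897
red 198 [312. 312.] ztop 0.0844 top mean [0.4807 0.3238 0.0826]
blue 166 [328. 271.] ztop 0.0842 top mean [0.4672 0.2191 0.0828]
yel 164 [331. 236.] ztop 0.0841 top mean [0.4749 0.1186 0.0821]
 obj 616 [331. 238.] [0.476 0.114 0.057] (array([476.2, 109. ]), array([28.6, 72.7]), 80.9) zmax 0.096
 obj 704 [328. 272.] [0.468 0.214 0.058] (array([468., 208.]), array([29. , 72.6]), 84.6) zmax 0.096
 obj 769 [397. 278.] [0.331 0.206 0.058] (array([330.3, 199.1]), array([53.6, 52.6]), 36.9) zmax 0.072
 obj 844 [312. 313.] [0.481 0.318 0.058] (array([481.6, 313. ]), array([27.9, 73.3]), 79.2) zmax 0.096
 cr 1456 [291. 155.] (array([ 642. , -200.6]), array([248.3,  65.8]), 77.1) zmax 0.076
 cr 1277 [340. 168.] (array([ 497.3, -185.6]), array([135.3,  91.4]), 76.2) zmax 0.0766
total 20
drwxr-xr-x  3 agent agent 4096 Nov 28 19:44 .
drwxr-xr-x 23 root  root  4096 Nov 28 19:43 ..
-rw-r--r--  1 agent agent  410 Nov 28 19:44 h.py
-rw-r--r--  1 agent agent 1497 Nov 28 19:44 m1.py
drwxr-xr-x  2 agent agent 4096 Nov 28 19:44 pics
```

```bash
cat > m2.py <<'E'
from h import *
a=np.radians(-14.0);ex=np.array([np.cos(a),np.sin(a)]);ey=np.array([-ex[1],ex[0]])
for n in("top","side"):
    f=arm.grab_frame(n);C=cloud(f).reshape(-1,3)
    for nm,c in (("cradle",(.4955,-.187)),("rackA",(.629,-.145)),("rackB",(.659,-.262))):
        d=C[:,:2]-c;u=d@ex;v=d@ey
        k=(abs(u)<.05)&(abs(v)<.04)&(C[:,2]>.02)&(C[:,2]<.1);u,v,z=u[k],v[k],C[k,2]
        t=np.median(z[z>np.percentile(z,93)])
        s=z>t-.014
        # circle fit of the upper cap: u^2+z^2 = 2 a u + 2 b z + c, then width vs depth
        A=np.c_[2*u[s],2*z[s],np.ones(s.sum())];q=np.linalg.lstsq(A,u[s]**2+z[s]**2,rcond=None)[0]
        print(n,nm,s.sum(),"top",t.round(4),"R",np.sqrt(q[2]+q[0]**2+q[1]**2).round(4),"u0",q[0].round(4),"zc",q[1].round(4),
          "u range by depth",[(i,u[abs(z-(t-i/1000))<.0015].min().round(3),u[abs(z-(t-i/1000))<.0015].max().round(3)) for i in(4,8,12,16,20)if (abs(z-(t-i/1000))<.0015).any()])
E
python3 m2.py; cat > leaf.py <<'E'
E
python3 -c "
from h import *
s=arm.read_state();print(R.from_quat(s['tcp_rot']).as_matrix().round(3))"
```

```text
top cradle 548 top 0.0767 R 0.0219 u0 -0.0013 zc 0.054 u range by depth [(4, np.float64(-0.022), np.float64(0.019)), (8, np.float64(-0.022), np.float64(0.019)), (12, np.float64(-0.025), np.float64(0.023)), (16, np.float64(-0.027), np.float64(0.025)), (20, np.float64(-0.028), np.float64(0.026))]
top rackA 359 top 0.0767 R 0.0119 u0 0.0365 zc 0.0644 u range by depth [(4, np.float64(0.024), np.float64(0.05)), (8, np.float64(0.022), np.float64(0.05)), (12, np.float64(0.02), np.float64(0.026)), (16, np.float64(0.02), np.float64(0.025)), (20, np.float64(0.02), np.float64(0.022))]
top rackB 472 top 0.077 R 0.018 u0 -0.0194 zc 0.0581 u range by depth [(4, np.float64(-0.035), np.float64(-0.002)), (8, np.float64(-0.04), np.float64(-0.001)), (12, np.float64(-0.04), np.float64(0.002)), (16, np.float64(-0.042), np.float64(0.003)), (20, np.float64(-0.042), np.float64(0.003))]
side cradle 308 top 0.0771 R 0.0254 u0 0.0012 zc 0.0511 u range by depth [(4, np.float64(-0.017), np.float64(0.018)), (8, np.float64(-0.02), np.float64(0.021)), (12, np.float64(-0.023), np.float64(0.025)), (16, np.float64(-0.025), np.float64(-0.022)), (20, np.float64(-0.026), np.float64(-0.023))]
side rackA 224 top 0.077 R 0.0124 u0 0.0386 zc 0.0643 u range by depth [(4, np.float64(0.027), np.float64(0.049)), (8, np.float64(0.023), np.float64(0.033)), (12, np.float64(0.022), np.float64(0.03)), (16, np.float64(0.022), np.float64(0.026)), (20, np.float64(0.022), np.float64(0.025))]
side rackB 243 top 0.077 R 0.0168 u0 -0.018 zc 0.0602 u range by depth [(4, np.float64(-0.033), np.float64(-0.002)), (8, np.float64(-0.037), np.float64(0.002)), (12, np.float64(-0.039), np.float64(0.002)), (16, np.float64(-0.04), np.float64(0.002)), (20, np.float64(-0.041), np.float64(0.006))]
[[ 0.963  0.269 -0.   ]
 [ 0.269 -0.963  0.001]
 [ 0.    -0.001 -1.   ]]
```

Ridge width is about 54–56 mm, so R is about 28 and the blue leaf is the first candidate. The rack trims measure about 36 and 45 mm, which is consistent with them being the other two. Moving over blue now, at leaf centre (0.467,0.208), x axis −5.4°, top z 0.097.

Careful with the scale: shifts go in shares of 30 cm and turns go in shares of pi rad. That gives: 0.18 m / 0.3 = 0.6, 0.144 m / 0.3 = 0.48.

```bash
cat > to.py <<'E'
# delta in tool axes to a tool-down pose x y z with tool y axis at yaw (deg)
import sys
from h import *
x,y,z,yaw=map(float,sys.argv[1:5]);s=arm.read_state();M=R.from_quat(s['tcp_rot']).as_matrix()
b=np.radians(yaw);ty=np.array([np.cos(b),np.sin(b),0]);tz=np.array([0,0,-1.]);T=np.c_[np.cross(ty,tz),ty,tz]
if (T[:,1]@M[:,1])<-.7: T[:,:2]*=-1
print("t",round(s['time'],2),"pos",s['tcp_pos'].round(4),"yawY",np.degrees(np.arctan2(M[1,1],M[0,1])).round(2),"F",s['wrist_force'].round(2),"M",s['moment'].round(3),"w",round(s['gripper_width'],4))
print("d",(M.T@(np.array([x,y,z])-s['tcp_pos'])).round(4),"rot",R.from_matrix(M.T@T).as_rotvec().round(4))
E
echo '0.12,-0.0633,0,0,0,0
0.24,-0.1267,0,0,0,0
0.36,-0.19,0,0,0,0
0.48,-0.2533,0,0,0,0
0.6,-0.3167,0,0,0,0' | python3 -m jog 0.06
echo '0.12,-0.0633,0,0,0,0
0.24,-0.1267,0,0,0,0
0.36,-0.19,0,0,0,0
0.48,-0.2533,0,0,0,0
0.6,-0.3167,0,0,0,0' | python3 -m jog
echo '0.04,-0.1267,0,0,0,0
0.08,-0.2533,0,0,0,0
0.12,-0.38,0,0,0,0
0.16,-0.5067,0,0,0,0
0.2,-0.6333,0,0,0,0' | python3 -m jog
echo '0.04,-0.1267,0,0,0,0
0.08,-0.2533,0,0,0,0
0.12,-0.38,0,0,0,0
0.16,-0.5067,0,0,0,0
0.2,-0.6333,0,0,0,0' | python3 -m jog
echo '0,0,0,0,0,-0.0382
0,0,0,0,0,-0.0764
0,0,0,0,0,-0.1146
0,0,0,0,0,-0.1528
0,0,0,0,0,-0.191' | python3 -m jog
echo '0,0,0,0,0,-0.0382
0,0,0,0,0,-0.0764
0,0,0,0,0,-0.1146
0,0,0,0,0,-0.1528
0,0,0,0,0,-0.191' | python3 -m jog
python3 to.py .4668 .2078 .33 -5.4
```

```text
time: 0.72
tcp_pos: [0.3036, -0.4123, 0.4047]
tcp_rot: [0.991, 0.136, 0.0, 0.0]
wrist_force: [-0.1, -0.5, 0.4]
gripper_width: 0.0606
finger_force: 0.0
time: 1.13
tcp_pos: [0.4515, -0.272, 0.4049]
tcp_rot: [0.991, 0.136, 0.0, 0.0]
wrist_force: [0.5, -0.4, 0.1]
gripper_width: 0.0599
finger_force: 0.0
time: 1.55
tcp_pos: [0.4567, -0.0728, 0.4047]
tcp_rot: [0.991, 0.136, 0.0, 0.0]
wrist_force: [0.9, -0.1, -0.4]
gripper_width: 0.0598
finger_force: 0.0
time: 1.97
tcp_pos: [0.4632, 0.1265, 0.405]
tcp_rot: [0.991, 0.136, 0.0, 0.0]
wrist_force: [0.3, -0.7, 0.1]
gripper_width: 0.06
finger_force: 0.0
time: 2.38
tcp_pos: [0.4635, 0.1248, 0.4047]
tcp_rot: [0.905, 0.426, -0.0, 0.0]
wrist_force: [0.2, 0.2, 0.2]
gripper_width: 0.0602
finger_force: 0.0
time: 2.8
tcp_pos: [0.4636, 0.1245, 0.4047]
tcp_rot: [0.739, 0.674, 0.0, 0.0]
wrist_force: [-0.2, -0.4, 0.3]
gripper_width: 0.0602
finger_force: 0.0
t 2.8 pos [0.4636 0.1245 0.4047] yawY -5.27 F [-0.21 -0.38  0.3 ] M [-0.085 -0.102 -0.011] w 0.0602
d [ 0.0832 -0.0044  0.0747] rot [ 0.0001 -0.      0.0022]
```

To row units: 0.083 m / 0.3 = 0.2767, 0.065 m / 0.3 = 0.2167.

```bash
echo '0.1333,-0.0067,0.0333,0,0,0
0.2767,-0.0133,0.1,0,0,0
0.2767,-0.0133,0.2167,0,0,0
0.2767,-0.0133,0.2167,0,0,0' | python3 -m jog
cat >> h.py <<'E'
def wcloud(f):
    K=np.array(f["intrinsics"]);z=f["z_map"];h,w=z.shape
    u,v=np.meshgrid(np.arange(w),np.arange(h));x=(u-K[0,2])/K[0,0];y=(v-K[1,2])/K[1,1];th=np.hypot(x,y)
    k=np.where(th>1e-6,np.tan(np.minimum(th,1.5))/np.maximum(th,1e-9),1)
    P=np.stack([x*k*z,-y*k*z,-z],-1);Rm=R.from_quat(f["rotation"]).as_matrix()
    return P@Rm.T+np.array(f["xyz"])
E
python3 - <<'E'
from h import *
f=arm.grab_frame("wrist");cv2.imwrite("pics/w1.png",f["color"]);C=wcloud(f);print(f["xyz"],f["intrinsics"][0])
q=(C[...,2]>.03)&(C[...,2]<.12)&(f["z_map"]>0)&(abs(C[...,0]-.467)<.07)&(C[...,1]>.06)&(C[...,1]<.36)
nn,lab,st,ce=cv2.connectedComponentsWithStats(q.astype(np.uint8))
for i in range(1,nn):
    if st[i,4]>150:
        p=C[lab==i];t=p[p[:,2]>np.percentile(p[:,2],98)-.006]
        for nme,a in(("all",p),("top",t)): r=cv2.minAreaRect((a[:,:2]*1000).astype(np.float32));print(nme,len(a),ce[i].round(),np.round(r[0],1),np.round(r[1],1),round(r[2],1),a[:,2].max().round(4))
E
python3 to.py .4668 .2078 .227 -5.4
```

```text
time: 3.13
tcp_pos: [0.4653, 0.2089, 0.3338]
tcp_rot: [0.74, 0.673, -0.004, -0.003]
wrist_force: [-0.7, 0.1, -1.2]
gripper_width: 0.0602
finger_force: 0.0
[0.47252775 0.28910826 0.3132453 ] [309.70691629   0.         319.04491433]
all 2630 [327.  70.] [478.4 312.4] [24.9 72.6] 79.4 0.0962
top 1043 [327.  70.] [478.5 312.4] [24.6 22.1] 79.9 0.0962
all 2885 [323. 192.] [464.9 207.8] [24.8 72.4] 84.1 0.0955
top 858 [323. 192.] [465.6 207.6] [23.7 21.2] 84.1 0.0955
all 2199 [340. 281.] [473.  108.1] [26.2 72.1] 81.0 0.0947
top 227 [340. 281.] [474.1 117.1] [22.9  9.3] 0.2 0.0947
t 3.18 pos [0.4661 0.208  0.3364] yawY -5.49 F [-0.68  0.27  0.83] M [-0.035 -0.072 -0.055] w 0.0598
d [1.000e-04 1.600e-03 1.094e-01] rot [-0.0075  0.0024 -0.0015]
```

View pics/w1.png

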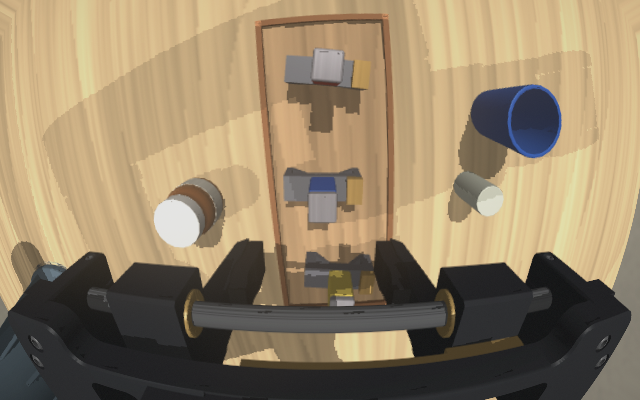

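The wrist view shows blue standing at pixel (323,192), and its depth agrees with the other views at (0.4653,0.2077). The block is on the right, which is +x. Descending to grasp.

```bash
echo '0,0,0.1,0,0,0
0,0.0017,0.2,0,0,0
0,0.0017,0.2833,0,0,0
0,0.0017,0.3333,0,0,0
0,0.0017,0.3633,0,0,0' | python3 -m jog
echo '0,0,0,0,0,0
0,0,0,0,0,0' | python3 -m jog; python3 to.py .4653 .2077 .227 -5.7
echo '0,0,0,0,0,0
0,0,0,0,0,0
0,0,0,0,0,0
0,0,0,0,0,0
0,0,0,0,0,0' | python3 -m jog 0.01 12
echo '0,0,0,0,0,0
0,0,0,0,0,0
0,0,0,0,0,0
0,0,0,0,0,0
0,0,0,0,0,0' | python3 -m jog
python3 to.py .4653 .2077 .227 -5.7
```

```text
time: 3.6
tcp_pos: [0.4685, 0.2065, 0.2304]
tcp_rot: [0.741, 0.671, -0.0, -0.0]
wrist_force: [-0.3, 0.6, 0.8]
gripper_width: 0.0599
finger_force: 0.0
time: 3.77
tcp_pos: [0.4691, 0.2071, 0.232]
tcp_rot: [0.741, 0.671, 0.001, 0.0]
wrist_force: [-0.1, 0.2, 0.5]
gripper_width: 0.06
finger_force: 0.0
t 3.77 pos [0.4691 0.2071 0.232 ] yawY -5.66 F [-0.07  0.21  0.53] M [-0.023 -0.063  0.021] w 0.06
d [ 0.0003 -0.0039  0.005 ] rot [ 0.0014 -0.0003  0.0008]
time: 4.18
tcp_pos: [0.4684, 0.2075, 0.2312]
tcp_rot: [0.741, 0.672, 0.0, 0.0]
wrist_force: [0.1, 0.1, 0.3]
gripper_width: 0.0286
finger_force: 0.0
time: 4.6
tcp_pos: [0.4682, 0.2074, 0.2306]
tcp_rot: [0.741, 0.672, -0.0, -0.0]
wrist_force: [-0.9, 0.3, -0.9]
gripper_width: 0.0221
finger_force: 11.9
t 4.6 pos [0.4682 0.2074 0.2306] yawY -5.62 F [-0.88  0.34 -0.88] M [-0.034  0.036  0.013] w 0.0221
d [-0.     -0.0029  0.0036] rot [-0.0004  0.0001  0.0015]
```

To row units: -0.11 m / 0.3 = -0.3667, -0.09 m / 0.3 = -0.3.

```bash
echo '0,0,-0.0333,0,0,0
0,0,-0.1,0,0,0
0,0,-0.2,0,0,0
0,0,-0.3,0,0,0
0,0,-0.3667,0,0,0' | python3 -m jog - 15
echo '-0.0667,0,0,0,0,0.0095
-0.2,0,0,0,0,0.0191
-0.3333,0,0,0,0,0.0286
-0.4667,0,0,0,0,0.0382
-0.6,0,0,0,0,0.0471' | python3 -m jog
python3 to.py .4955 -.187 .33 -14.1
```

```text
time: 5.02
tcp_pos: [0.4687, 0.2075, 0.3442]
tcp_rot: [0.741, 0.672, 0.001, 0.001]
wrist_force: [1.7, -0.5, -1.3]
gripper_width: 0.0222
finger_force: 14.8
time: 5.43
tcp_pos: [0.45, 0.0269, 0.3416]
tcp_rot: [0.789, 0.615, 0.0, 0.001]
wrist_force: [0.9, -0.9, -1.9]
gripper_width: 0.0221
finger_force: 14.8
t 5.43 pos [0.45   0.0269 0.3416] yawY -14.12 F [ 0.94 -0.93 -1.94] M [-0.005 -0.115 -0.012] w 0.0221
d [-0.1964  0.0963  0.0117] rot [ 0.0013  0.     -0.0003]
```

To row units: -0.18 m / 0.3 = -0.6, -0.144 m / 0.3 = -0.48.

```bash
echo '-0.12,0.06,0,0,0,0
-0.24,0.12,0,0,0,0
-0.36,0.18,0.01,0,0,0
-0.48,0.24,0.0233,0,0,0
-0.6,0.2933,0.0367,0,0,0' | python3 -m jog
echo '-0.0333,0.0167,0,0,0,0
-0.0533,0.0267,0,0,0,0
-0.0533,0.0267,0,0,0,0
-0.0533,0.0267,0,0,0,0' | python3 -m jog
cat > m3.py <<'E'
# leaf and ridge in the cradle frame (about .4955,-.187; x at -14.1deg), per camera; v bands
import sys
from h import *
a=np.radians(-14.1);ex=np.array([np.cos(a),np.sin(a)]);ey=np.array([-ex[1],ex[0]])
zl=float(sys.argv[1])   # z above which points belong to leaf
for n in("wrist","side","top"):
    f=arm.grab_frame(n);cv2.imwrite(f"pics/{n}_{sys.argv[2]}.png",f["color"]);C=(wcloud if n=="wrist" else cloud)(f).reshape(-1,3)
    C=C[(f["z_map"]>0).ravel()];d=C[:,:2]-(.4955,-.187);u=d@ex;v=d@ey;z=C[:,2]
    k=(abs(u)<.06)&(abs(v)<.08)&(z<.3)&(z>.005);u,v,z=u[k],v[k],z[k]
    L=(z>zl)&(z<zl+.045)&(abs(u)<.05)&(abs(v)<.03)
    if L.sum()>20: print(n,"leaf",L.sum(),"u",np.percentile(u[L],[1,99]).round(4),"mid",np.mean(np.percentile(u[L],[1,99])).round(4),"v",np.percentile(v[L],[2,98]).round(4),"z",np.percentile(z[L],[1,99]).round(4))
    r=(z>.045)&(z<.082)&(abs(v)>.022)&(abs(v)<.048)
    if r.sum()>30:
        t=np.percentile(z[r],90);g=lambda q:np.linalg.lstsq(np.c_[2*u[q],2*z[q],np.ones(q.sum())],u[q]**2+z[q]**2,rcond=None)[0]
        q=r&(z>t-.022);c=g(q);print(n,"ridge",q.sum(),"top",t.round(4),"R",np.sqrt(c[2]+c[0]**2+c[1]**2).round(4),"u0",c[0].round(4))
    # cradle outline: walls
    w=(z>.016)&(z<.03)&(abs(u)<.052);print(n,"cradle u",np.percentile(u[w],[1,99]).round(4),"z",np.median(z[w]).round(4))
E
python3 m3.py 0.1 a; python3 to.py .4955 -.187 .33 -14.1
```

```text
time: 5.85
tcp_pos: [0.4923, -0.17, 0.3306]
tcp_rot: [0.789, 0.615, 0.0, 0.001]
wrist_force: [0.4, 0.5, -0.6]
gripper_width: 0.0222
finger_force: 14.8
time: 6.18
tcp_pos: [0.4959, -0.1843, 0.3298]
tcp_rot: [0.788, 0.615, 0.0, -0.0]
wrist_force: [0.2, -0.6, -0.9]
gripper_width: 0.0218
finger_force: 14.9
wrist leaf 2994 u [-0.0368  0.034 ] mid -0.0014 v [-0.0037  0.0147] z [0.1077 0.1446]
wrist ridge 2170 top 0.0746 R 0.0251 u0 -0.0011
wrist cradle u [-0.0388  0.0366] z 0.0208
side leaf 330 u [-0.0353  0.0365] mid 0.0006 v [-0.0073  0.0194] z [0.1078 0.1443]
side ridge 236 top 0.0761 R 0.0213 u0 -0.0001
side cradle u [-0.0417  0.0408] z 0.0223
top ridge 180 top 0.0755 R 0.0248 u0 -0.0009
top cradle u [-0.0423  0.0411] z 0.0207
t 6.33 pos [ 0.496  -0.1836  0.3299] yawY -13.98 F [ 0.06  0.76 -0.78] M [-0.103 -0.042 -0.012] w 0.0219
d [-0.0035  0.0004 -0.0001] rot [-0.0001 -0.0003  0.0021]
```

View pics/wrist_a.png

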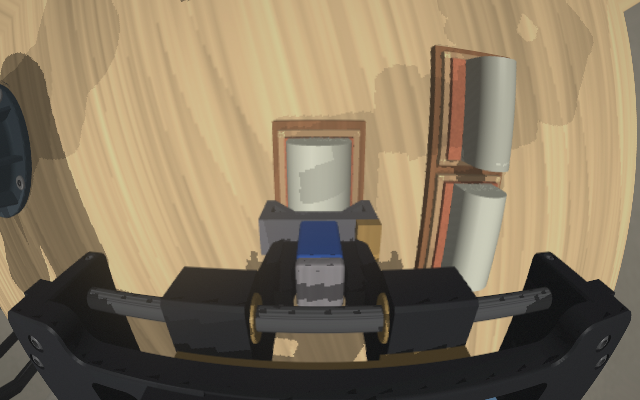

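To row units: 0.035 m / 0.3 = 0.1167, 0.03 m / 0.3 = 0.1.

```bash
echo '-0.0033,0,0.05,0,0,0
-0.01,0,0.1,0,0,0
-0.01,0,0.1167,0,0,0
-0.01,0,0.1167,0,0,0
-0.01,0,0.1167,0,0,0' | python3 -m jog
echo '0,0,0,0,0,0
0,0,0,0,0,0
0,0,0,0,0,0' | python3 -m jog
python3 m3.py 0.076 b; python3 to.py .4955 -.187 .2783 -14.1
```

```text
time: 6.75
tcp_pos: [0.4954, -0.1874, 0.2949]
tcp_rot: [0.788, 0.615, -0.0, -0.0]
wrist_force: [0.2, 0.1, -1.6]
gripper_width: 0.0219
finger_force: 14.9
time: 7.0
tcp_pos: [0.4956, -0.1881, 0.2955]
tcp_rot: [0.788, 0.615, 0.0, 0.001]
wrist_force: [0.4, 0.9, -0.6]
gripper_width: 0.0221
finger_force: 14.9
wrist leaf 3830 u [-0.0355  0.0357] mid 0.0001 v [-0.009   0.0107] z [0.0771 0.1194]
wrist ridge 2948 top 0.0746 R 0.0243 u0 -0.0011
wrist cradle u [-0.0389  0.037 ] z 0.0209
side leaf 407 u [-0.0337  0.0382] mid 0.0022 v [-0.0114  0.0181] z [0.0763 0.1205]
side ridge 153 top 0.076 R 0.0202 u0 -0.001
side cradle u [-0.0411  0.0399] z 0.0222
top ridge 185 top 0.0757 R 0.0249 u0 -0.001
top cradle u [-0.0438  0.0375] z 0.0211
t 7.15 pos [ 0.4954 -0.1881  0.2951] yawY -14.1 F [ 0.33 -0.13 -2.08] M [-0.03  -0.072 -0.003] w 0.0219
d [ 0.0011 -0.0002  0.0168] rot [0.0006 0.0002 0.    ]
```

The wrist view shows blue held square over the ridge; the stem is at (320,245), the ridge spans 286–351 px and the cradle 273–366 px, which gives about 57 mm and so R28. Now I'll lower it in small steps and watch the force.

To row units: 0.012 m / 0.3 = 0.04, -0.0007 m / 0.3 = -0.0023.

```bash
echo '0,-0.0013,0.0133,0,0,0
0,-0.0023,0.0267,0,0,0
0,-0.0023,0.04,0,0,0
0,-0.0023,0.04,0,0,0' | python3 -m jog 
echo '0,0,0.0033,0,0,0
0,0,0.005,0,0,0
0,0,0.005,0,0,0
0,0,0.005,0,0,0' | python3 -m jog 
python3 to.py .4955 -.187 .2783 -14.1
echo '0,0,0.0017,0,0,0
0,0,0.0033,0,0,0
0,0,0.0033,0,0,0' | python3 -m jog 
python3 to.py .4955 -.187 .2783 -14.1
```

```text
time: 7.48
tcp_pos: [0.4941, -0.1877, 0.2814]
tcp_rot: [0.789, 0.615, -0.0, -0.001]
wrist_force: [0.3, -0.4, -1.5]
gripper_width: 0.0221
finger_force: 14.9
time: 7.82
tcp_pos: [0.4947, -0.188, 0.2813]
tcp_rot: [0.789, 0.615, 0.0, 0.0]
wrist_force: [0.2, -0.3, -1.0]
gripper_width: 0.0218
finger_force: 14.9
t 7.82 pos [ 0.4947 -0.188   0.2813] yawY -14.1 F [ 0.17 -0.29 -0.96] M [-0.053 -0.041  0.026] w 0.0218
d [0.0011 0.0006 0.003 ] rot [0.0001 0.     0.0001]
time: 8.07
tcp_pos: [0.4946, -0.1879, 0.2802]
tcp_rot: [0.789, 0.615, 0.0, -0.0]
wrist_force: [-0.9, 0.1, -0.6]
gripper_width: 0.0219
finger_force: 14.9
t 8.07 pos [ 0.4946 -0.1879  0.2802] yawY -14.09 F [-0.89  0.12 -0.63] M [-0.062 -0.033  0.023] w 0.0219
d [0.0011 0.0006 0.0019] rot [-0.     -0.      0.0002]
```

To row units: 0.0005 m / 0.3 = 0.0017.

```bash
for i in 1; do echo '0,0,0.0017,0,0,0
0,0,0.0017,0,0,0' | python3 -m jog | grep -E "pos|wrist"; done
echo '0,0,0,0,0,0' | python3 -m jog | grep -E "pos|wrist"
echo '0,0,0.0017,0,0,0
0,0,0.0017,0,0,0' | python3 -m jog | grep -E "pos|wrist"
echo '0,0,0,0,0,0' | python3 -m jog | grep -E "pos|wrist"
echo '0,0,0.0017,0,0,0
0,0,0.0017,0,0,0' | python3 -m jog | grep -E "pos|wrist"
echo '0,0,0,0,0,0' | python3 -m jog | grep -E "pos|wrist"
```

```text
tcp_pos: [0.4946, -0.1879, 0.2797]
wrist_force: [0.3, 0.7, -1.4]
tcp_pos: [0.4946, -0.1879, 0.2797]
wrist_force: [0.4, -0.5, -2.1]
tcp_pos: [0.4946, -0.1879, 0.2792]
wrist_force: [0.6, -1.0, -1.5]
tcp_pos: [0.4946, -0.1879, 0.2792]
wrist_force: [0.9, -0.2, -1.8]
tcp_pos: [0.4947, -0.1879, 0.2788]
wrist_force: [1.1, -0.0, -2.1]
tcp_pos: [0.4947, -0.1879, 0.2788]
wrist_force: [0.7, -0.3, -1.1]
```

To row units: 0.0005 m / 0.3 = 0.0017.

```bash
echo '0,0,0.0017,0,0,0
0,0,0.0017,0,0,0' | python3 -m jog | grep -E "pos|wrist"
echo '0,0,0,0,0,0' | python3 -m jog | grep -E "pos|wrist"
echo '0,0,0.0017,0,0,0
0,0,0.0017,0,0,0' | python3 -m jog | grep -E "pos|wrist"
echo '0,0,0,0,0,0' | python3 -m jog | grep -E "pos|wrist"
```

```text
tcp_pos: [0.4948, -0.188, 0.2784]
wrist_force: [-0.0, 0.6, -1.1]
tcp_pos: [0.4948, -0.188, 0.2784]
wrist_force: [0.7, 0.1, -1.3]
tcp_pos: [0.4948, -0.188, 0.278]
wrist_force: [1.4, -0.2, 0.2]
tcp_pos: [0.4948, -0.188, 0.278]
wrist_force: [1.3, -0.6, 0.4]
```

Contact came at tcp z 0.278, as predicted for a full seat, with a slight push towards +x. Next the rock test: move ±1 mm across and read the lateral force.

To row units: 0.0005 m / 0.3 = 0.0017.

```bash
echo '0,0.0017,0,0,0,0
0,0.0017,0,0,0,0
0,0.0017,0,0,0,0' | python3 -m jog | grep -E "pos|wrist"
echo '0,0.0017,0,0,0,0
0,0.0017,0,0,0,0
0,0.0017,0,0,0,0' | python3 -m jog | grep -E "pos|wrist"
echo '0,0.0017,0,0,0,0
0,0.0017,0,0,0,0
0,0.0017,0,0,0,0' | python3 -m jog | grep -E "pos|wrist"
echo '0,0,0,0,0,0' | python3 -m jog | grep -E "pos|wrist"
```

```text
tcp_pos: [0.4951, -0.1881, 0.2779]
wrist_force: [0.3, -0.5, 2.8]
tcp_pos: [0.4955, -0.1882, 0.2779]
wrist_force: [-1.6, 1.6, 4.5]
tcp_pos: [0.4958, -0.1883, 0.2779]
wrist_force: [-3.2, 0.4, 7.0]
tcp_pos: [0.4958, -0.1882, 0.2779]
wrist_force: [-2.6, 0.8, 6.7]
```

Lateral force reverses within less than 1 mm, from +1.3 N to −3 N, so the notch is held on both flanks. There is no 2.5 mm slide, so blue fits. I'll centre it, unload and release.

To row units: -0.0009 m / 0.3 = -0.003, -0.0004 m / 0.3 = -0.0013.

```bash
echo '0,-0.0023,-0.0013,0,0,0
0,-0.003,-0.0013,0,0,0
0,-0.003,-0.0013,0,0,0' | python3 -m jog | grep -E "pos|wrist"
echo '0,0,0,0,0,0
0,0,0,0,0,0' | python3 -m jog | grep -E "pos|wrist"
```

```text
tcp_pos: [0.4952, -0.188, 0.278]
wrist_force: [-0.1, -0.6, 0.7]
tcp_pos: [0.4952, -0.188, 0.278]
wrist_force: [0.6, -0.0, 0.3]
```

To row units: 0.12 m / 0.3 = 0.4, -0.05 m / 0.3 = -0.1667.

```bash
echo '0,0,0,0,0,0
0,0,0,0,0,0
0,0,0,0,0,0' | python3 -m jog 0.03
echo '0,0,0,0,0,0
0,0,0,0,0,0
0,0,0,0,0,0
0,0,0,0,0,0
0,0,0,0,0,0' | python3 -m jog 0.05
echo '0,0,0,0,0,0
0,0,-0.01,0,0,0
0,0,-0.05,0,0,0
0,0,-0.1333,0,0,0
0,0,-0.25,0,0,0' | python3 -m jog
echo '0.0667,0,-0.1,0,0,0
0.1667,0,-0.1667,0,0,0
0.2667,0,-0.2,0,0,0
0.4,0,-0.2,0,0,0
0.4,0,-0.2,0,0,0' | python3 -m jog
python3 - <<'E'
from h import *
ims=[]
a=np.radians(-14.1);ex=np.array([np.cos(a),np.sin(a)]);ey=np.array([-ex[1],ex[0]])
for n,(x,y) in dict(wrist=(240,0),side=(260,80),top=(340,130)).items():
    f=arm.grab_frame(n);cv2.imwrite(f"pics/{n}_c.png",f["color"])
    C=(wcloud if n=="wrist" else cloud)(f).reshape(-1,3);C=C[(f["z_map"]>0).ravel()];d=C[:,:2]-(.4955,-.187);u=d@ex;v=d@ey;z=C[:,2]
    k=(abs(u)<.06)&(abs(v)<.025)&(z>.08)&(z<.17);u,v,z=u[k],v[k],z[k]
    if k.sum()<20: print(n,"none");continue
    q=z>.13;zt=np.percentile(z,98);lo=z<.11
    t=z>zt-.005
    print(n,"top z",zt.round(4),"stem top u",np.percentile(u[t],[2,98]).round(4),"v",np.percentile(v[t],[2,98]).round(4),"body u",np.percentile(u[lo],[1,99]).round(4))
cv2.imwrite("pics/c_crop.png",np.hstack([cv2.resize(cv2.imread("pics/wrist_c.png"),(480,300)),cv2.resize(cv2.imread("pics/side_c.png")[120:220,270:400],(320,300))]))
E
```

```text
time: 10.82
tcp_pos: [0.4951, -0.188, 0.2779]
tcp_rot: [0.789, 0.615, -0.0, -0.0]
wrist_force: [0.6, -0.9, -0.8]
gripper_width: 0.0297
finger_force: 0.0
time: 11.23
tcp_pos: [0.4952, -0.188, 0.2781]
tcp_rot: [0.789, 0.615, 0.0, -0.0]
wrist_force: [0.6, 0.0, 0.2]
gripper_width: 0.05
finger_force: 0.0
time: 11.65
tcp_pos: [0.4943, -0.1875, 0.3522]
tcp_rot: [0.789, 0.615, -0.001, -0.003]
wrist_force: [0.0, 0.5, 0.7]
gripper_width: 0.0499
finger_force: 0.0
time: 12.07
tcp_pos: [0.5252, -0.0666, 0.4157]
tcp_rot: [0.787, 0.617, 0.002, 0.001]
wrist_force: [-0.9, 0.2, -0.7]
gripper_width: 0.0499
finger_force: 0.0
wrist top z 0.1415 stem top u [-0.0103  0.0101] v [0.0054 0.0106] body u [-0.0357  0.0346]
side top z 0.1437 stem top u [-0.0084  0.011 ] v [-0.0104  0.0129] body u [-0.0337  0.0376]
top none
```

View pics/c_crop.png

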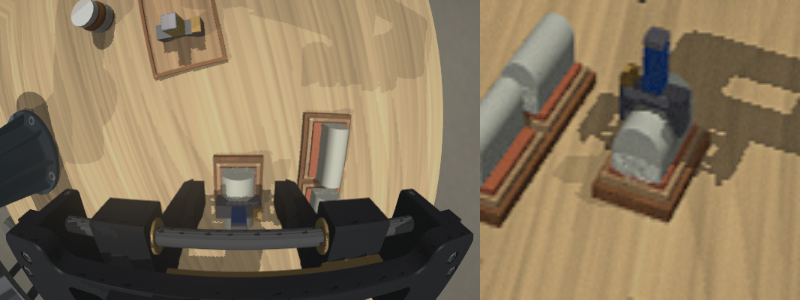

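The crop shows blue astride the ridge, level, with its top at z 0.1437 as expected for a full seat. The yellow leaf still stands in the tray. A last check on all three leaves, then I'll hand in.

To row units: 0.06 m / 0.3 = 0.2, 0.03 m / 0.3 = 0.1.

```bash
echo '0.1,0,0,0,0,0
0.2,0,0,0,0,0
0.2,0,0,0,0,0
0.2,0,0,0,0,0
0.2,0,0,0,0,0' | python3 -m jog | tail -2
echo '0,0,0,0,0,0
0,0,0,0,0,0
0,0,0,0,0,0
0,0,0,0,0,0
0,0,0,0,0,0' | python3 -m jog | head -1
python3 m1.py | grep -A9 "^side" ; python3 - <<'E'
from h import *
f=arm.grab_frame("side");C=cloud(f).reshape(-1,3);d=C[:,:2]-(.4955,-.187)
z=C[(abs(d)<.03).all(1)&(C[:,2]<.17)][:,2];print("blue top",np.percentile(z,99.5).round(4))
print(arm.finish_job())
E
```

```text
gripper_width: 0.0502
finger_force: 0.0
time: 13.05
side bench z 0.0008215710470841353 0.002026884542749289
red 199 [312. 312.] ztop 0.0848 top mean [0.4806 0.3233 0.0829]
yel 160 [331. 236.] ztop 0.0844 top mean [0.4742 0.1195 0.0832]
 obj 615 [331. 238.] [0.476 0.114 0.057] (array([476., 110.]), array([28. , 73.1]), 80.4) zmax 0.096
 obj 772 [397. 278.] [0.33  0.206 0.058] (array([329.9, 198.8]), array([52.8, 52.9]), 41.4) zmax 0.073
 obj 845 [312. 313.] [0.481 0.318 0.058] (array([481.6, 313.3]), array([27.3, 73.2]), 80.4) zmax 0.096
 cr 1439 [291. 155.] (array([ 643.3, -201.2]), array([250.6,  64.5]), 76.6) zmax 0.0763
 cr 1477 [339. 166.] (array([ 497.6, -186.4]), array([132.4,  91.6]), 75.5) zmax 0.1076
blue top 0.1452
the job is handed in; nothing more can be done
None
```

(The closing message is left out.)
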